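# Clamp the tube in its welding fixture and start the cycle

## Robot

A 6-joint arm with a two-finger parallel gripper is mounted at the origin on the work surface. World frame = base frame: x ahead of the robot, y to its left, z up, the work surface at z = 0. Lengths are in mm, angles in rad, forces in N, time in s.
With the tool pointing down it reaches from about 275 to 1000 mm from the base axis. Payload 8.4 kg.
Tool frame: the origin (TCP) lies between the finger pads; the fingertips stand 17 mm ahead of it and the grasp point (between the pads) lies 2 mm behind it; z points along the fingers, y is the line along which they close (so a half turn about z gives the same grasp; the last joint's range is limited). The gripper opens to 85 mm and grips with 20 to 120 N. Pads are 22 mm wide; open, the fingers measure 114 mm over their backs; the gripper's body (76 mm by 85 mm) begins 54 mm behind the grasp point. The pads swing forward as they close: fully open they stand 13 mm farther back than shut.
Start: joints at [-1.209, 0.353, 1.633, -0, 1.155, -0.002], TCP at [222.391, -584.098, 248.281] pointing down, gripper open.
Joint ranges: [-2.63, 2.63], [-0.92, 2.1], [0.06, 2.66], [-1.3, 4.44], [0, 2.69], [-3.02, 3.02]. Speed limits (rad/s): [2.22, 2.22, 2.79, 3.14, 3.14, 3.14].

## Interface

Orientations are given as [roll, pitch, yaw] about the fixed x, y, z axes, in that order (R = Rz(yaw) Ry(pitch) Rx(roll)).
In Python, from rig import sense, grab_frame, sign_off gives the robot as it stands. The module is installed in compiled form; this text tells all that it offers.
- The arm moves only by the tool send_rows, never from a script. Its argument "moves" is a list that holds one entry, the list of rows, each a list of 7 numbers: the shift along the world's x, y, z in m, then the turn, a rotation vector about the world's x, y, z in rad, then the opening, from -1 (shut) to 1 (fully open). In form: [[[dx, dy, dz, rx, ry, rz, jaw], ...]]. A call has 1 to 10 rows; each row shifts and turns the commanded pose from where the row before left it; what a row does not reach is not made up. A row lasts 1/10 s, in which the tool goes at most 50 mm and 8.59 degrees, less where a joint would pass 70% of its speed; a pose out of reach is approached as far as the arm can. A call with a gripper value outside its range is refused whole. The fingers move at their own pace and stop on an object; "grip_force" is the grip in N (left out, the last holds). Time passes only in rows, so rows that do not move let the fingers close. It gives the time, the measured TCP pose, the force, the opening and the grip force at its end, in the units of the state.
- sense(): the state, without advancing time (a new reading comes with each control period).
- grab_frame(name): name is "scene" or "side" or "wrist"; returns a dict with "img" (480x640x3 uint8, red, green, blue), "mtx" (3x3 intrinsics, pixels), "dist" ([k1, k2, p1, p2, k3] as OpenCV has them; the pictures are not rectified), "rvec" (rotation vector, rad) and "tvec" (3), from world to camera coordinates, as OpenCV has them; the wrist camera has in their place "T_tool_cam" (4x4, takes a point from camera to tool coordinates, whose origin is the TCP and whose axes are the flange's). Camera axes: x right, y down, z forward; pixel columns grow to the right and rows downward; lengths in mm; the calibration is good to about 2 mm. A picture is of the moment at which its call begins: read the wrist's pose just before it. There is no depth.
- sign_off(): hands the job in; it is judged then, once.
The state is a dict: "clock": time; "qpos": joint angles; "qvel": joint speeds; "joint_efforts": joint torques, N m; "eef_pos": TCP position; "tcp_rot": TCP orientation; "contact_force": force on the tool from outside, world axes, zero at the start; "wrist_torque": the same for the moment, N m; "opening": opening from 0.0 (shut) to 1.0 (fully open); "grasp_force": force on a finger pad.
Only numpy, scipy, OpenCV 4.12 (cv2) and the standard library are available. Lean on these libraries where they do the work, as an engineer would, in place of code of your own. Each camera call takes 0.05 s, during which the arm holds its last target. There are 200 camera calls.

## Task

A bent tube lies in the welding fixture with both toggle clamps open. With closed fingers push the red handle of the clamp at the flanged end fully down to its stop, so that its foot holds the tube, then do the same with the clamp at the plain, bent end, and with both clamps closed press the green start button on the push-button station fully in and let it spring back. Grasp and lift nothing, keep the tube seated in its cradles, and leave the black and red buttons and everything else alone.

Things in the scene. Friction and masses are not known exactly. Their poses are not given: they have to be found in the camera images.
- fixture: welding fixture, fixed; place and yaw vary. Steel plate 15 mm thick, x -100..130, y -165..165 mm in its own frame; origin on the table. Its x points from the clamp handles to the tube (away from the robot), y to the flanged end (left). Clamp towers 52 mm wide at y = +85 (flange) and -85 mm (plain). Upright green datum stop at y = 145..157 mm, 105 mm tall
- flange_pin (a point): hinge pin of the flange clamp's handle, at x -35, y 85, z 100 mm in the fixture frame; the pin lies along the fixture's y. The handle points to the fixture's -x: a bar, then a straight round red grip, 20 mm diameter, from 40 to 125 mm from the pin. The clamping arm is on the +x side, its pin 25 mm further on; open it slopes up and away at up to 55 degrees, its end up to 200 mm above the table
- plain_pin (a point): the same pin of the plain clamp's handle, at x -35, y -85, z 100 mm in the fixture frame; same handle and arm
- flange_clamp (a joint): red-handled toggle clamp at the flanged end (square plate against the upright stop). Rad: 0 = open, 0.80 = down on its rigid stop; the handle's angle above level is 0.90 minus this. Starts 0 to 0.2. Pushing the handle down lowers the arm onto the tube; from 0.73 on its sprung rubber foot bears on the tube. Stays where it is left; 0.4 N m of friction, so 4 to 6 N at the grip point, 8 N near the end
- plain_clamp (a joint): the same clamp at the plain, bent end of the tube; same values and forces
- flange_grip (a point): point on the centreline of the flange clamp's red grip, 95 mm from its pin (30 mm short of the handle's end), 10 mm below its upper surface; moves with the handle
- plain_grip (a point): the same point on the plain clamp's handle
- flange_arm: clamping arm of the flange clamp, twin steel bars 105 mm long with a spring-loaded spindle and 17 mm rubber foot 85 mm from its pin; origin on that pin, at x -10, y 85, z 94 mm in the fixture frame. Driven by the handle (1.2 rad per rad); level and with the foot on the tube when the handle is down
- plain_arm: the same arm of the plain clamp, pin at x -10, y -85, z 94 mm in the fixture frame
- tube: the workpiece, loose: bent steel tube 34 mm diameter, 0.6 kg, with a 60 x 60 x 8 mm square flange at its +y end and a 55 mm stub bent 40 degrees towards +x at its other end, lying in two open cradles and on a post under the stub; origin on its straight axis, midway between the clamps, 67 mm above the table
- station: push-button station, fixed, stands left or right of the fixture with varied place and yaw: grey box 190 x 85 mm, 62 mm tall; origin centre of underside. Three buttons in a row along its x axis: green start at x = -62 mm (the end nearer the robot), black reset at x = -2 mm, red mushroom stop of 40 mm diameter at x = +58 mm
- start (a joint): green start button, 26 mm diameter in an aluminium collar 42 mm across and 12 mm tall on the station's top. Travel in m: 0 = out, 0.006 = fully in (5 N); springs back when let go
- start_top (a point): centre of the top of the green button, 84 mm above the table when out; moves with it. It stands 10 mm proud of its collar, 4 mm when fully in; presses straight down
- reset (a joint): black button between the green and the red one, same size; travel 0 to 0.006 m; not to be pressed
- stop (a joint): red mushroom stop button, top 98 mm above the table; travel 0 to 0.006 m; not to be pressed
- tray: blue steel parts tray 190 x 100 x 45 mm, fixed, on the other side of the fixture from the station; origin centre of underside
- spare_flange: square steel flange 60 x 60 x 8 mm with a 30 mm hole, lying in the tray; origin centre of underside; leave alone
- offcut: tube offcut standing on the fixture plate between the two clamp towers, 34 mm across, 55 mm tall; origin centre of underside; leave alone
- square: small machinist's square lying on the fixture plate between the two clamp towers, stock 18 x 50 x 16 mm, blade 80 mm; origin under the stock's centre; leave alone
- hammer: hammer 260 mm long with wooden handle lying at the left of the table; origin under its middle; leave alone
- wrench: open-ended steel wrench 180 mm long lying flat; origin under its middle; leave alone
- spray_can: yellow spray can with orange cap, 52 mm across, 170 mm tall; origin centre of underside; leave alone
- g_clamp: dark G-clamp lying flat, about 190 x 110 x 18 mm; origin under the middle of its closed back edge; leave alone
Mind the look-alikes: they are no part of the job. What is shaped like the station but brown or pink is not meant.

How it is judged:
By the outcome, as a careful person would: the job done as asked, in the order asked, and still so for the second after the job is handed in, with the robot touching nothing.
It also fails if it takes over 54 s, if anything falls off the work surface, if the arm or the gripper's body presses on something with over 40 N, if the wrist force passes 120 N, or if a joint passes its speed limit or range.

## Working session

There is one attempt and no reset: what is moved stays moved. The work goes in short steps, Python scripts to look and compute and a tool call to move; the robot and the scene stay as the last step left them, time stands still between calls to the robot, and variables do not carry over. Pictures are saved under pics/ and viewed, at most 10 in all, crops included, and the job is handed in when it is done.

Besides the shell and the picture viewer there is one more tool, called as name([rows], argument=value, ...), one row to a line, values as JSON. send_rows: Moves the arm, as the interface text tells. Its arguments: {"type":"object","properties":{"moves":{"type":"array"},"grip_force":{"type":"number"}},"required":["moves"]}

```bash
mkdir -p pics; cat > h.py <<'E'
import numpy as np,cv2,pickle
from rig import sense,grab_frame
def ray(f,px):
    u=cv2.undistortPoints(np.array([[px]],float),np.array(f['mtx']),np.array(f['dist']))[0,0]
    R=cv2.Rodrigues(np.array(f['rvec'],float))[0];t=np.array(f['tvec'],float).ravel()
    d=R.T@np.array([u[0],u[1],1.]);return -R.T@t,d/np.linalg.norm(d)
def onz(f,px,z):
    o,d=ray(f,px);return o+d*(z-o[2])/d[2]
def tri(rs):
    A=np.zeros((3,3));b=np.zeros(3)
    for o,d in rs:
        P=np.eye(3)-np.outer(d,d);A+=P;b+=P@o
    p=np.linalg.solve(A,b);return p,[np.linalg.norm((np.eye(3)-np.outer(d,d))@(p-o)) for o,d in rs]
def proj(f,P):
    return cv2.projectPoints(np.array(P,float).reshape(-1,3),np.array(f['rvec'],float),np.array(f['tvec'],float),np.array(f['mtx']),np.array(f['dist']))[0].reshape(-1,2)
E
python3 - <<'E'
from h import *
print(sense())
F={n:grab_frame(n) for n in('scene','side')}
pickle.dump(F,open('F.pkl','wb'))
for n in F: cv2.imwrite(f'pics/{n}0.png',F[n]['img'][:,:,::-1]);print(n,ray(F[n],(320,240)))
E
```

```text
{'clock': 0.0, 'qpos': array([-1.20942167e+00,  3.53638322e-01,  1.63414375e+00, -1.10624306e-05,
        1.15518292e+00, -2.39545290e-03]), 'qvel': array([-0.00017181,  0.00156328, -0.00049305, -0.00130095,  0.0018336 ,
       -0.00027544]), 'joint_efforts': array([ 3.44353946e-03, -6.05238891e+01, -3.42064583e+01,  1.31226034e-04,
        9.32964758e-03,  3.71153135e-06]), 'eef_pos': array([ 222.21481938, -583.67852931,  247.56368278]), 'tcp_rot': array([-3.14022030e+00,  6.82714592e-06,  3.63774586e-01]), 'contact_force': array([0.17816992, 0.23952836, 0.03380609]), 'wrist_torque': array([-0.00823925, -0.02910456, -0.00081223]), 'grasp_force': 0.0, 'opening': 0.9996325046919178}
scene (array([1465.60880301,  351.36106466, 1325.39070154]), array([-0.61473586, -0.22264142, -0.75665753]))
side (array([ -243.73372564, -1421.02124008,  1086.8197413 ]), array([ 0.42344309,  0.74729744, -0.51209617]))
```

View pics/scene0.png

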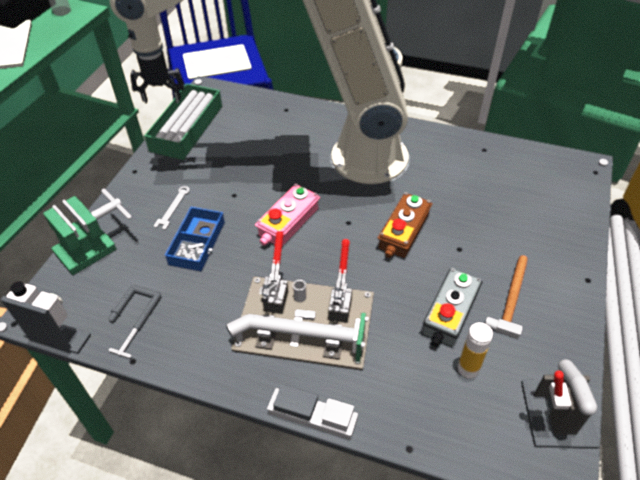

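View pics/side0.png

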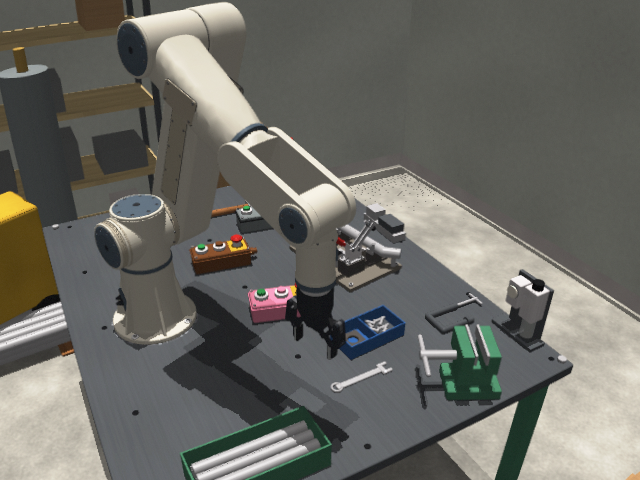

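Scene view: the fixture is at about (305,320), with the flange clamp's red grip at (344,253) and the plain one at (278,255). There are three station-like boxes: pink (288,213), brown (405,222) and grey (455,305). The grey one is the target, since it has the black middle button and the tray is on the fixture's other side; its green button is near (463,279). In the side view the arm hides the fixture. Next I'll enlarge a crop and measure.

```bash
python3 - <<'E'
from h import *
F=pickle.load(open('F.pkl','rb'));f=F['scene'];im=f['img']
c=im[225:375,220:500,::-1];cv2.imwrite('pics/c1.png',cv2.resize(c,None,fx=2.85,fy=2.85,interpolation=cv2.INTER_CUBIC))
hsv=cv2.cvtColor(im,cv2.COLOR_RGB2HSV)
def blobs(m,name,amin=15):
    n,l,s,ce=cv2.connectedComponentsWithStats(m.astype(np.uint8))
    for i in range(1,n):
        if s[i,4]>=amin and 200<ce[i,0]<520 and 170<ce[i,1]<370:
            p=np.argwhere(l==i)[:,::-1];r=cv2.minAreaRect(p.astype(np.float32));print(name,s[i],ce[i].round(1),r)
H,S,V=hsv[...,0],hsv[...,1],hsv[...,2]
blobs(((H<8)|(H>172))&(S>170)&(V>90),'red');blobs((H>40)&(H<85)&(S>110)&(V>60),'green')
E
```

```text
red [269 209  12  10  97] [274.6 213.7] ((274.5, 213.5), (9.0, 11.0), 90.0)
red [393 218  14  12 122] [398.7 224. ] ((399.5, 223.5), (11.0, 13.0), 90.0)
red [274 232  10  31 197] [277.9 245.3] ((277.4499816894531, 246.8499755859375), (7.636753082275391, 30.68843650817871), 8.13010311126709)
red [340 240   9  33 185] [343.9 254.2] ((343.7685546875, 255.9303436279297), (6.352209091186523, 32.32990264892578), 5.440331935882568)
red [440 304  15  13 154] [447.  310.1] ((447.0, 310.0), (12.0, 14.0), 90.0)
green [297 188   6   6  28] [299.6 190.8] ((299.5, 190.5), (5.0, 5.0), 90.0)
green [412 195   6   7  36] [414.4 198.3] ((414.5, 198.0), (6.0, 5.0), 90.0)
green [459 274   8   8  48] [462.8 277.5] ((462.5, 277.5), (7.0, 7.0), 90.0)
green [358 314   6  32  88] [360.9 330.2] ((360.93902587890625, 329.54876708984375), (3.533808946609497, 31.362558364868164), 6.34019136428833)
```

View pics/c1.png

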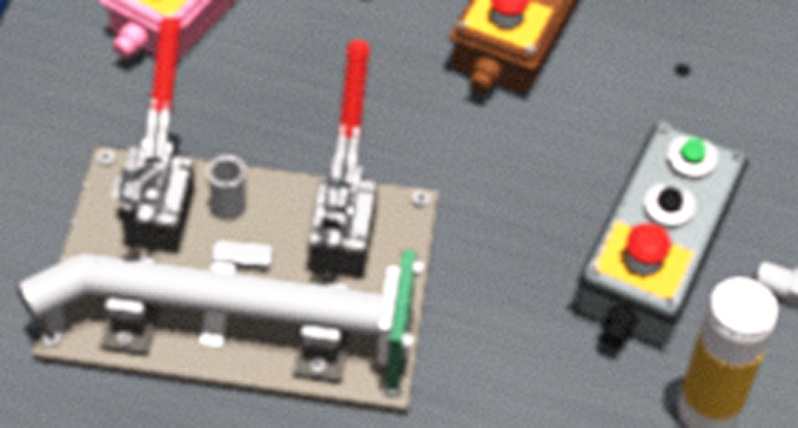

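The crop confirms the grey box with green, black and red buttons, green at crop (693,150) → pixel (463,277.6). Fixture plate corners in the crop are (97,150), (437,192), (407,408) and (35,355).

```bash
python3 - <<'E'
from h import *
F=pickle.load(open('F.pkl','rb'));f=F['scene']
C=np.array([(97,150),(437,192),(407,408),(35,355)])/2.85+[220,225]
W=np.array([onz(f,c,15) for c in C])
L=np.array([(-100,-165),(-100,165),(130,165),(130,-165)],float)
a=L-L.mean(0);b=W[:,:2]-W[:,:2].mean(0)
yaw=np.arctan2((a[:,0]*b[:,1]-a[:,1]*b[:,0]).sum(),(a*b).sum())
R=np.array([[np.cos(yaw),-np.sin(yaw)],[np.sin(yaw),np.cos(yaw)]]);t=W[:,:2].mean(0)-R@L.mean(0)
print('fix',t,yaw,'res',(W[:,:2]-(L@R.T+t)).round(1).tolist())
np.savez('fix.npz',t=t,yaw=yaw)
for n,y,top in(('fl',85,(344.9,240.5)),('pl',-85,(279.3,232.5))):
    # intersect grip tip ray with plane fixture y = y
    o,d=ray(f,top);nrm=np.array([*R[:,1],0]);q=np.array([*(R@[0,y]+t),0])
    p=o+d*(nrm@(q-o))/(nrm@d);l=R.T@(p[:2]-t)
    print(n,'tip',p.round(1),'local',l.round(1),'len',np.hypot(l[0]+35,p[2]-100),'ang',np.arctan2(p[2]-100,-(l[0]+35)),'pin',(R@[-35,y]+t).round(1))
print('green',onz(f,(462.8,277.5),84),'black z84',onz(f,(220+670/2.85,225+200/2.85),84),'red',onz(f,(447,310),95))
E
```

```text
fix [655.51625211  15.4228214 ] 0.16265621342391232 res [[1.5, 2.5], [1.0, -1.7], [-0.6, -2.4], [-1.8, 1.5]]
fl tip [554.8  85.  225.3] local [-88.2  85. ] len 136.122684897813 ang 1.1695712020054003 pin [607.2  93.6]
pl tip [551.9 -87.7 190.5] local [-119.  -85.] len 123.4827672512898 ang 0.8227932327778886 pin [634.7 -74.1]
green [463.30750438 375.52475834  84.        ] black z84 [524.57641516 367.13990743  84.        ] red [582.96377769 356.57931981  95.        ]
```

send_rows([
  [[0, 0.045, 0.015, 0, 0, 0, -1], [0, 0.045, 0.015, 0, 0, 0, -1], [0, 0.045, 0.015, 0, 0, 0, -1], [0, 0.045, 0.015, 0, 0, 0, -1], [0, 0.045, 0.015, 0, 0, 0, -1], [0, 0.045, 0.015, 0, 0, 0, -1], [0, 0.045, 0.015, 0, 0, 0, -1], [0, 0.045, 0.015, 0, 0, 0, -1], [0, 0.045, 0.015, 0, 0, 0, -1], [0, 0.045, 0.015, 0, 0, 0, -1]],
])

```text
clock: 1.1
eef_pos: [221.5, -132.5, 398.7]
tcp_rot: [3.141, -0.001, 0.362]
contact_force: [1.5, -0.8, -0.1]
opening: -0.004
grasp_force: 0.0
```

```bash
cat >> h.py <<'E'
from scipy.spatial.transform import Rotation as Ro
def wrist():
    s=sense();f=grab_frame('wrist')
    T=np.eye(4);T[:3,:3]=Ro.from_euler('xyz',s['tcp_rot']).as_matrix();T[:3,3]=s['eef_pos']
    M=np.linalg.inv(T@np.array(f['T_tool_cam']));f['rvec']=cv2.Rodrigues(M[:3,:3])[0];f['tvec']=M[:3,3];return f
E
python3 - <<'E'
from h import *
F={'w':wrist(),'side':grab_frame('side')}
pickle.dump(F,open('F1.pkl','wb'))
a=F['w']['img'];b=F['side']['img'][160:320,180:440];b=cv2.resize(b,(640,394))
cv2.imwrite('pics/w1.png',np.vstack([cv2.resize(a,(400,300)),cv2.resize(b,(400,246))])[:,:,::-1])
print(ray(F['w'],(320,240)))
E
```

```text
(array([ 296.72349393, -102.74557598,  524.49291967]), array([-0.29858367, -0.12905426, -0.94561768]))
```

View pics/w1.png

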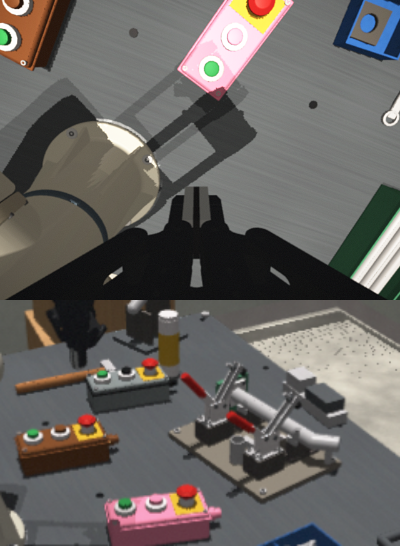

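The arm is now clear of the side view. Both red grips are visible (montage (193,385) and (240,421)), as is the grey station's green button (102,375). Next I'll triangulate scene and side.

```bash
python3 - <<'E'
from h import *
f=pickle.load(open('F.pkl','rb'))['scene'];g=pickle.load(open('F1.pkl','rb'))['side']
fx=np.load('fix.npz');t=fx['t'];yaw=float(fx['yaw']);c,s=np.cos(yaw),np.sin(yaw);R=np.array([[c,-s],[s,c]])
def comps(fr,kind,box):
    hsv=cv2.cvtColor(fr['img'],cv2.COLOR_RGB2HSV);H,S,V=[hsv[...,i].astype(int) for i in range(3)]
    m=(((H<8)|(H>172))&(S>150)&(V>70)) if kind=='r' else ((H>40)&(H<85)&(S>110)&(V>50))
    n,l,st,ce=cv2.connectedComponentsWithStats(m.astype(np.uint8));o=[]
    for i in range(1,n):
        if st[i,4]>=12 and box[0]<ce[i,0]<box[1] and box[2]<ce[i,1]<box[3]:
            p=np.argwhere(l==i)[:,::-1].astype(float);q=p-p.mean(0);v=np.linalg.svd(q,full_matrices=0)[2][0];k=q@v
            o.append((st[i,4],p.mean(0).round(1),(p.mean(0)+v*k.min()).round(1),(p.mean(0)+v*k.max()).round(1)))
    return o
for n,fr,box in(('scene',f,(200,500,170,370)),('side',g,(180,440,160,320))):
    for k in'rg':
        for o in comps(fr,k,box):print(n,k,*o)
E
```

```text
scene r 104 [274.6 213.5] [268.9 213.3] [281.  213.8]
scene r 125 [398.8 224. ] [392.8 224.2] [406.1 223.7]
scene r 215 [277.9 245.4] [279.5 231.7] [276.  262.1]
scene r 201 [344.  254.2] [345.5 238.9] [342.3 272. ]
scene r 164 [447.1 310.2] [439.7 311.7] [453.9 308.7]
scene g 28 [299.6 190.8] [302.3 189.6] [297.  192.1]
scene g 36 [414.4 198.3] [415.5 195.4] [413.2 201.5]
scene g 48 [462.8 277.5] [465.2 274.1] [460.7 280.5]
scene g 106 [360.4 333.6] [363.2 314. ] [357.5 354.8]
side r 54 [277.1 200.8] [272.  200.9] [282.  200.7]
side r 96 [305.  214.9] [298.1 207.9] [312. 222.]
side r 114 [335.5 238.5] [327.5 233.2] [344.7 244.5]
side r 66 [236.1 237.9] [231.  238.1] [241.1 237.7]
side r 90 [300.9 284.1] [294.9 283.7] [307.  284.5]
side g 24 [246.  207.5] [243.  207.5] [249.  207.5]
side g 31 [201.1 246.2] [197.9 246.5] [204.1 245.9]
side g 44 [260.7 291.7] [256.9 292.1] [264.1 291.4]
```

```bash
python3 - <<'E'
from h import *
f=pickle.load(open('F.pkl','rb'))['scene'];g=pickle.load(open('F1.pkl','rb'))['side']
fx=np.load('fix.npz');t=fx['t'];yaw=float(fx['yaw']);c,s=np.cos(yaw),np.sin(yaw);R=np.array([[c,-s],[s,c]])
for n,a,b in(('fl tip',(345.5,238.9),(298.1,207.9)),('fl base',(342.3,272),(312,222)),('pl tip',(279.5,231.7),(327.5,233.2)),('pl base',(276,262.1),(344.7,244.5)),('green',(462.8,277.5),(246,207.5)),('stop',(447.1,309),(277.1,199.5))):
    p,e=tri([ray(f,a),ray(g,b)]);l=R.T@(p[:2]-t);print(n,p.round(1),np.round(e,1),'loc',l.round(1),'ang',np.arctan2(p[2]-100,-35-l[0]).round(3),'len',np.hypot(p[2]-100,35+l[0]).round(1))
E
```

```text
fl tip [526.1  80.3 200.7] [2.7 2.7] loc [-117.2   84.9] ang 0.886 len 130.0
fl base [579.   87.3 132.5] [0.1 0.1] loc [-63.9  83.3] ang 0.845 len 43.5
pl tip [542.3 -87.5 186.9] [4.1 4.1] loc [-128.4  -83.3] ang 0.749 len 127.6
pl base [601.5 -83.6 130.3] [2.2 2.2] loc [-69.3 -88.9] ang 0.724 len 45.8
green [459.8 376.5  81.8] [1.6 1.6] loc [-134.7  388. ] ang -0.18 len 101.3
stop [578.6 357.2  95.4] [1.7 1.7] loc [-20.6 349.8] ang -2.832 len 15.1
```

```bash
cat > plan.py <<'E'
from h import *
fx=np.load('fix.npz');t=fx['t'];yaw=float(fx['yaw']);c,s=np.cos(yaw),np.sin(yaw);R=np.array([[c,-s],[s,c]])
def tcp(y,a,r=95,e=11,gap=0):
    l=np.array([-35-r*np.cos(a)+(10+gap)*np.sin(a)+e,y]);return np.array([*(R@l+t),100+r*np.sin(a)+(10+gap)*np.cos(a)+17])
E
python3 - <<'E'
from plan import *
for y,a0 in((85,.9),(-85,.76)):
    print('above',tcp(y,a0,gap=40).round(1))
    for a in np.linspace(a0,.1,9):print(a.round(2),tcp(y,a).round(1))
E
```

```text
above [598.4  92.2 222.5]
0.9 [567.5  87.1 197.6]
0.8 [559.8  85.9 192.1]
0.7 [552.7  84.7 185.8]
0.6 [546.3  83.6 178.9]
0.5 [540.5  82.7 171.3]
0.4 [535.6  81.9 163.2]
0.3 [531.4  81.2 154.6]
0.2 [528.2  80.7 145.7]
0.1 [525.8  80.3 136.4]
above [611.6 -77.9 218.7]
0.76 [584.4 -82.4 189.7]
0.68 [578.7 -83.3 184.3]
0.6 [573.5 -84.2 178.5]
0.51 [568.7 -85.  172.3]
0.43 [564.5 -85.7 165.7]
0.35 [560.8 -86.3 158.8]
0.26 [557.7 -86.8 151.5]
0.18 [555.2 -87.2 144.1]
0.1 [553.3 -87.5 136.4]
```

send_rows([
  [[0.035, 0.022, -0.012, 0, 0, -0.02, -1], [0.035, 0.022, -0.012, 0, 0, -0.02, -1], [0.035, 0.022, -0.012, 0, 0, -0.02, -1], [0.035, 0.022, -0.012, 0, 0, -0.02, -1], [0.035, 0.022, -0.012, 0, 0, -0.02, -1], [0.035, 0.022, -0.012, 0, 0, -0.02, -1], [0.035, 0.022, -0.012, 0, 0, -0.02, -1], [0.035, 0.022, -0.012, 0, 0, -0.02, -1], [0.035, 0.022, -0.012, 0, 0, -0.02, -1], [0.035, 0.022, -0.012, 0, 0, -0.02, -1]],
], grip_force=60)

```text
clock: 2.2
eef_pos: [573.8, 86.2, 276.7]
tcp_rot: [3.141, 0.001, 0.163]
contact_force: [-0.2, -0.7, 0.5]
opening: -0.002
grasp_force: 0.0
```

send_rows([
  [[0.003, 0.0, -0.018, 0, 0, 0, -1], [0, 0, -0.015, 0, 0, 0, -1], [0, 0, 0, 0, 0, 0, -1], [0, 0, 0, 0, 0, 0, -1]],
])

```text
clock: 2.6
eef_pos: [575.3, 85.3, 244.9]
tcp_rot: [3.142, 0.001, 0.163]
contact_force: [0.1, 0.1, -0.4]
opening: -0.001
grasp_force: 0.0
```

send_rows([
  [[0, 0.003, -0.02, 0, 0, 0, -1], [-0.002, 0, -0.014, 0, 0, 0, -1], [-0.002, 0, -0.008, 0, 0, 0, -1], [-0.002, 0, -0.004, 0, 0, 0, -1], [0, 0, 0, 0, 0, 0, -1]],
])

```text
clock: 3.1
eef_pos: [568.9, 88.7, 199.1]
tcp_rot: [-3.142, 0.001, 0.164]
contact_force: [0.1, 0.1, 0.2]
opening: -0.001
grasp_force: 0.0
```

```bash
python3 - <<'E'
from h import *
F={n:grab_frame(n) for n in('scene','side')}
a=F['scene']['img'][215:335,270:430];b=F['side']['img'][160:280,240:400]
cv2.imwrite('pics/a1.png',np.hstack([cv2.resize(x,(400,300),interpolation=cv2.INTER_CUBIC) for x in(a,b)])[:,:,::-1])
E
```

```text
(no output)
```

View pics/a1.png

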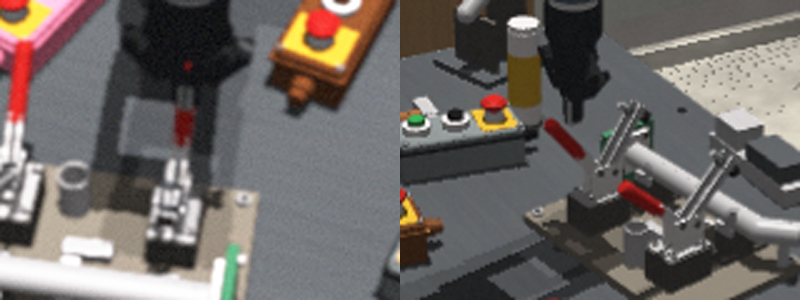

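The shut fingertips sit just above the flange grip, centred on it (left panel (185,100); right panel (572,120)). Next they follow the arc.

send_rows([
  [[-0.005, -0.001, -0.004, 0, 0, 0, -1], [-0.004, -0.001, -0.003, 0, 0, 0, -1], [-0.004, -0.001, -0.003, 0, 0, 0, -1], [-0.003, -0.001, -0.003, 0, 0, 0, -1], [-0.006, -0.001, -0.007, 0, 0, 0, -1]],
])

```text
clock: 3.7
eef_pos: [547.8, 83.9, 179.8]
tcp_rot: [3.142, -0.002, 0.164]
contact_force: [0.0, 1.6, 5.3]
opening: 0.001
grasp_force: 2.0
```

send_rows([
  [[-0.007, -0.001, -0.008, 0, 0, 0, -1], [-0.005, -0.001, -0.008, 0, 0, 0, -1], [-0.004, -0.001, -0.0085, 0, 0, 0, -1], [-0.003, 0, -0.0085, 0, 0, 0, -1], [-0.001, 0, -0.004, 0, 0, 0, -1]],
])

```text
clock: 4.2
eef_pos: [526.4, 80.5, 141.1]
tcp_rot: [3.141, 0.002, 0.164]
contact_force: [-1.6, -1.2, 5.6]
opening: -0.001
grasp_force: 2.5
```

send_rows([
  [[-0.001, 0, -0.002, 0, 0, 0, -1], [0, 0, -0.001, 0, 0, 0, -1]],
])

```text
clock: 4.4
eef_pos: [526.0, 80.5, 139.1]
tcp_rot: [3.141, 0.001, 0.164]
contact_force: [-1.8, -2.1, 5.9]
opening: -0.003
grasp_force: 2.7
```

send_rows([
  [[0, 0, -0.002, 0, 0, 0, -1], [0, 0, -0.001, 0, 0, 0, -1], [0, 0, 0, 0, 0, 0, -1]],
])

```text
clock: 4.7
eef_pos: [525.7, 80.6, 136.2]
tcp_rot: [3.141, 0.002, 0.164]
contact_force: [-1.7, -1.2, 4.3]
opening: 0.001
grasp_force: 2.2
```

send_rows([
  [[0, 0, -0.001, 0, 0, 0, -1], [0, 0, -0.001, 0, 0, 0, -1], [0, 0, 0, 0, 0, 0, -1]],
])

```text
clock: 5.0
eef_pos: [525.7, 80.6, 135.1]
tcp_rot: [3.141, 0.002, 0.164]
contact_force: [-6.3, -3.4, 15.9]
opening: -0.001
grasp_force: 7.9
```

send_rows([
  [[0, 0, -0.001, 0, 0, 0, -1], [0, 0, -0.0005, 0, 0, 0, -1], [0, 0, 0, 0, 0, 0, -1]],
])

```text
clock: 5.3
eef_pos: [525.7, 80.5, 134.8]
tcp_rot: [3.141, 0.002, 0.164]
contact_force: [-11.6, -3.8, 30.9]
opening: 0.001
grasp_force: 14.7
```

send_rows([
  [[0, 0, 0.01, 0, 0, 0, -1], [0, 0, 0.03, 0, 0, 0, -1], [0, 0, 0.04, 0, 0, 0, -1], [0, 0, 0.03, 0, 0, 0, -1], [0.013, -0.032, 0, 0, 0, 0, -1], [0.013, -0.032, 0, 0, 0, 0, -1], [0.013, -0.032, 0, 0, 0, 0, -1], [0.013, -0.032, 0, 0, 0, 0, -1], [0.013, -0.033, 0, 0, 0, 0, -1], [0, 0, 0, 0, 0, 0, -1]],
])

```text
clock: 6.3
eef_pos: [592.5, -83.5, 242.5]
tcp_rot: [3.14, -0.0, 0.161]
contact_force: [-0.8, 0.5, -0.4]
opening: -0.001
grasp_force: 0.0
```

```bash
python3 - <<'E'
from h import *
F={n:grab_frame(n) for n in('scene','side')}
pickle.dump(F,open('F2.pkl','wb'))
a=F['scene']['img'][215:365,220:420];b=F['side']['img'][160:280,240:400]
cv2.imwrite('pics/a2.png',np.hstack([cv2.resize(x,(400,300),interpolation=cv2.INTER_CUBIC) for x in(a,b)])[:,:,::-1])
E
```

```text
(no output)
```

View pics/a2.png

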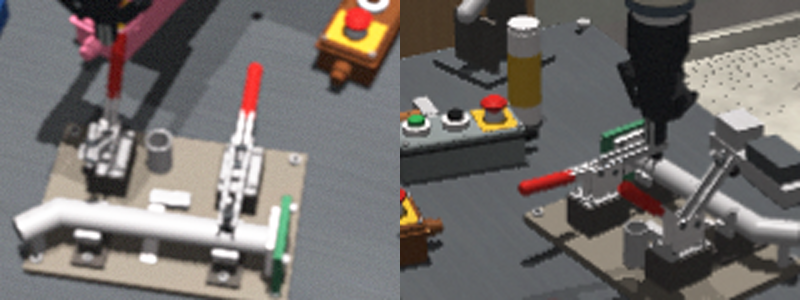

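The flange handle is down, with its arm level on the tube (left (228,190), right (600,175)), and the tube is still seated. Next is the plain clamp.

send_rows([
  [[-0.001, 0, -0.018, 0, 0, 0, -1], [-0.001, 0.001, -0.014, 0, 0, 0, -1], [-0.002, 0, -0.008, 0, 0, 0, -1], [-0.001, 0, -0.004, 0, 0, 0, -1], [0, 0, 0, 0, 0, 0, -1]],
])

```text
clock: 6.9
eef_pos: [585.9, -78.6, 198.3]
tcp_rot: [-3.141, 0.001, 0.164]
contact_force: [0.5, 0.4, -0.1]
opening: -0.001
grasp_force: 0.0
```

send_rows([
  [[-0.003, 0, -0.006, 0, 0, 0, -1], [-0.003, 0, -0.005, 0, 0, 0, -1], [-0.004, -0.001, -0.004, 0, 0, 0, -1], [-0.003, -0.001, -0.004, 0, 0, 0, -1]],
])

```text
clock: 7.3
eef_pos: [573.5, -80.9, 180.0]
tcp_rot: [-3.141, -0.001, 0.164]
contact_force: [0.9, 1.2, 4.0]
opening: 0.0
grasp_force: 1.8
```

send_rows([
  [[-0.005, -0.001, -0.007, 0, 0, 0, -1], [-0.0045, -0.001, -0.008, 0, 0, 0, -1], [-0.004, -0.001, -0.008, 0, 0, 0, -1], [-0.003, -0.001, -0.007, 0, 0, 0, -1], [-0.002, -0.001, -0.006, 0, 0, 0, -1], [-0.001, 0, -0.003, 0, 0, 0, -1], [0, 0, 0, 0, 0, 0, -1]],
])

```text
clock: 8.0
eef_pos: [553.6, -86.2, 140.2]
tcp_rot: [-3.142, 0.001, 0.164]
contact_force: [-0.3, -1.0, -0.5]
opening: -0.004
grasp_force: 0.1
```

send_rows([
  [[0, 0, -0.002, 0, 0, 0, -1], [0, 0, -0.001, 0, 0, 0, -1], [0, 0, 0, 0, 0, 0, -1]],
])

```text
clock: 8.3
eef_pos: [553.3, -86.3, 137.8]
tcp_rot: [3.141, 0.001, 0.164]
contact_force: [-2.8, -0.3, 4.1]
opening: -0.001
grasp_force: 2.1
```

send_rows([
  [[0, 0, -0.001, 0, 0, 0, -1], [0, 0, -0.001, 0, 0, 0, -1], [0, 0, 0, 0, 0, 0, -1]],
])

```text
clock: 8.6
eef_pos: [553.1, -86.3, 135.9]
tcp_rot: [3.141, 0.002, 0.164]
contact_force: [-4.8, -0.8, 6.1]
opening: 0.002
grasp_force: 2.8
```

send_rows([
  [[0, 0, -0.001, 0, 0, 0, -1], [0, 0, -0.0005, 0, 0, 0, -1], [0, 0, 0, 0, 0, 0, -1]],
])

```text
clock: 8.9
eef_pos: [553.2, -86.4, 135.1]
tcp_rot: [3.141, 0.002, 0.164]
contact_force: [-5.9, -0.2, 13.4]
opening: 0.003
grasp_force: 6.7
```

send_rows([
  [[0, 0, -0.001, 0, 0, 0, -1], [0, 0, -0.0006, 0, 0, 0, -1], [0, 0, 0, 0, 0, 0, -1]],
])

```text
clock: 9.2
eef_pos: [553.3, -86.5, 134.8]
tcp_rot: [3.141, 0.001, 0.164]
contact_force: [-11.8, 0.0, 28.2]
opening: 0.003
grasp_force: 13.4
```

send_rows([
  [[0, 0, 0.01, 0, 0, 0, -1], [0, 0, 0.03, 0, 0, 0, -1], [0, 0, 0.04, 0, 0, 0, -1], [-0.008, 0.042, 0, 0, 0, 0, -1], [-0.008, 0.042, 0, 0, 0, 0, -1], [-0.008, 0.042, 0, 0, 0, 0, -1], [-0.008, 0.042, 0, 0, 0, 0, -1], [-0.008, 0.042, 0, 0, 0, 0, -1], [-0.008, 0.042, 0, 0, 0, 0, -1], [-0.008, 0.042, 0, 0, 0, 0, -1]],
])

```text
clock: 10.2
eef_pos: [497.4, 209.4, 212.8]
tcp_rot: [3.141, -0.0, 0.164]
contact_force: [0.5, -0.6, 0.2]
opening: -0.002
grasp_force: 0.0
```

send_rows([
  [[-0.009, 0.042, 0, 0, 0, 0, -1], [-0.009, 0.042, 0, 0, 0, 0, -1], [-0.009, 0.042, 0, 0, 0, 0, -1], [-0.009, 0.042, 0, 0, 0, 0, -1], [0, 0, 0, 0, 0, 0, -1], [0, 0, 0, 0, 0, 0, -1]],
])

```text
clock: 10.8
eef_pos: [461.4, 376.5, 212.3]
tcp_rot: [3.141, 0.0, 0.166]
contact_force: [-0.2, -0.2, 1.4]
opening: 0.001
grasp_force: 0.0
```

```bash
python3 - <<'E'
from h import *
print(sense()['eef_pos'])
F={'scene':grab_frame('scene'),'side':grab_frame('side'),'w':wrist()}
pickle.dump(F,open('F3.pkl','wb'))
a=F['scene']['img'][215:365,220:420];b=F['side']['img'][160:280,240:400]
w=cv2.resize(F['w']['img'],(400,300))
cv2.imwrite('pics/a3.png',np.vstack([np.hstack([cv2.resize(x,(400,300),interpolation=cv2.INTER_CUBIC) for x in(a,b)]),np.hstack([w,cv2.resize(F['scene']['img'][220:340,400:560],(400,300))])])[:,:,::-1])
for n in F:
    hsv=cv2.cvtColor(F[n]['img'],cv2.COLOR_RGB2HSV);H,S,V=[hsv[...,i].astype(int) for i in range(3)]
    m=(H>40)&(H<85)&(S>110)&(V>50);k,l,st,ce=cv2.connectedComponentsWithStats(m.astype(np.uint8))
    for i in range(1,k):
        if st[i,4]>=12: print(n,st[i],ce[i].round(1),onz(F[n],ce[i],84).round(1)) if onz(F[n],ce[i],84)[1]>300 and abs(onz(F[n],ce[i],84)[0]-460)<80 else 0
E
```

```text
[461.43482133 376.48601128 212.27854295]
scene [459 274   9   8  49] [462.7 277.7] [464.  375.3  84. ]
side [243 206   7   5  29] [246. 208.] [456.3 371.4  84. ]
w [ 291  209   39   40 1210] [310.4 228.3] [462.3 378.1  84. ]
```

View pics/a3.png

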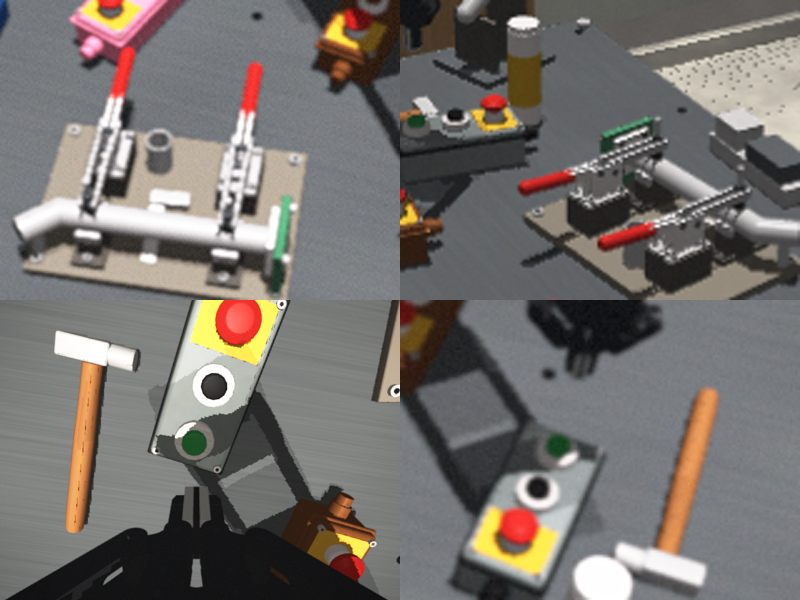

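Both handles are down, with both arms level on the tube. The wrist view puts the green button at (462,378), which agrees with the other views. Before pressing I'll check the clamp angles.

```bash
python3 - <<'E'
from plan import *
F=pickle.load(open('F3.pkl','rb'));E={}
for n in('scene','side'):
    hsv=cv2.cvtColor(F[n]['img'],cv2.COLOR_RGB2HSV);H,S,V=[hsv[...,i].astype(int) for i in range(3)]
    m=((H<8)|(H>172))&(S>150)&(V>70);k,l,st,ce=cv2.connectedComponentsWithStats(m.astype(np.uint8));E[n]=[]
    for i in range(1,k):
        box=(250,360,235,300) if n=='scene' else(280,350,220,262)
        if st[i,4]>60 and box[0]<ce[i,0]<box[1] and box[2]<ce[i,1]<box[3]:
            p=np.argwhere(l==i)[:,::-1].astype(float);q=p-p.mean(0);v=np.linalg.svd(q,full_matrices=0)[2][0]
            v*=np.sign(v[1]) if n=='scene' else np.sign(v[0]);r=q@v;E[n].append((p.mean(0)+v*r.min(),p.mean(0)+v*r.max()))
    E[n].sort(key=lambda e:e[0][0])
    print(n,np.round(E[n],1).tolist())
# scene sorted: plain, flange ; side sorted: flange, plain
for nm,a,b in(('plain',E['scene'][0],E['side'][-1]),('flange',E['scene'][-1],E['side'][0])):
    P=[tri([ray(F['scene'],a[j]),ray(F['side'],b[j])])[0] for j in(0,1)]
    d=P[0]-P[1];print(nm,np.round(P,1).tolist(),'angle',np.arctan2(d[2],np.hypot(*d[:2])))
E
```

```text
scene [[[284.2, 237.6], [277.8, 263.2]], [[347.7, 246.1], [343.4, 271.1]]]
side [[[287.7, 235.0], [308.9, 229.8]], [[318.8, 257.5], [341.6, 250.7]]]
plain [[504.4, -96.8, 116.9], [590.0, -84.7, 111.5]] angle 0.0634851382546897
flange [[480.7, 71.7, 116.8], [562.0, 82.6, 110.9]] angle 0.07133899258429041
```

Both clamps read about 0.07 rad, against 0.10 expected at the stop, so both are fully closed. Next I'll press the button.

send_rows([
  [[0, 0, -0.03, 0, 0, 0, -1], [0, 0, -0.035, 0, 0, 0, -1], [0, 0, -0.025, 0, 0, 0, -1], [0, 0, -0.012, 0, 0, 0, -1], [0, 0, -0.004, 0, 0, 0, -1], [0, 0, 0, 0, 0, 0, -1]],
])

```text
clock: 11.55
eef_pos: [462.4, 375.6, 107.0]
tcp_rot: [-3.142, -0.0, 0.163]
contact_force: [0.7, 0.3, 0.4]
opening: -0.002
grasp_force: 0.0
```

send_rows([
  [[0, 0, -0.003, 0, 0, 0, -1], [0, 0, -0.003, 0, 0, 0, -1], [0, 0, -0.003, 0, 0, 0, -1], [0, 0, -0.001, 0, 0, 0, -1], [0, 0, 0, 0, 0, 0, -1]],
])

```text
clock: 12.05
eef_pos: [462.5, 376.4, 97.2]
tcp_rot: [-3.141, -0.001, 0.164]
contact_force: [1.7, 0.2, 2.8]
opening: -0.001
grasp_force: 1.8
```

send_rows([
  [[0, 0, -0.001, 0, 0, 0, -1], [0, 0, -0.001, 0, 0, 0, -1], [0, 0, -0.001, 0, 0, 0, -1], [0, 0, 0, 0, 0, 0, -1]],
])

```text
clock: 12.45
eef_pos: [462.5, 376.4, 94.9]
tcp_rot: [-3.141, -0.001, 0.164]
contact_force: [0.6, -1.3, 14.5]
opening: -0.001
grasp_force: 7.0
```

send_rows([
  [[0, 0, -0.0006, 0, 0, 0, -1], [0, 0, 0, 0, 0, 0, -1], [0, 0, 0, 0, 0, 0, -1]],
])

```text
clock: 12.75
eef_pos: [462.5, 376.4, 94.8]
tcp_rot: [-3.141, -0.002, 0.164]
contact_force: [-1.0, -2.9, 19.0]
opening: 0.0
grasp_force: 9.7
```

send_rows([
  [[0, 0, 0.01, 0, 0, 0, -1], [0, 0, 0.03, 0, 0, 0, -1], [0, 0, 0.04, 0, 0, 0, -1], [0, 0, 0.04, 0, 0, 0, -1], [0, 0, 0, 0, 0, 0, -1], [0, 0, 0, 0, 0, 0, -1]],
])

```text
clock: 13.35
eef_pos: [461.6, 375.9, 213.5]
tcp_rot: [-3.141, -0.0, 0.164]
contact_force: [-0.6, 0.0, -0.1]
opening: -0.001
grasp_force: 0.0
```

```bash
python3 - <<'E'
from h import *
F={'scene':grab_frame('scene'),'w':wrist()}
cv2.imwrite('pics/a4.png',np.hstack([cv2.resize(F['scene']['img'][215:365,220:420],(400,300)),cv2.resize(F['w']['img'],(400,300))])[:,:,::-1])
E
```

```text
(no output)
```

View pics/a4.png

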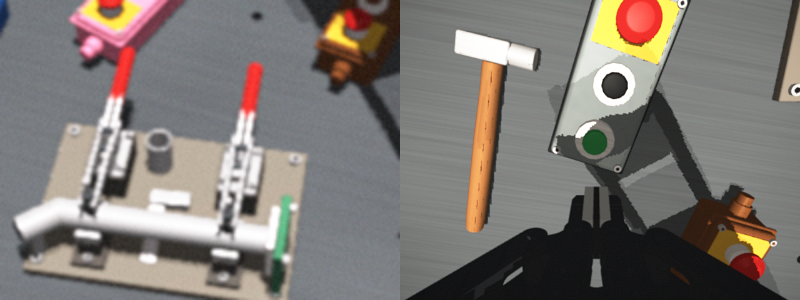

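Both clamps are closed, the tube is seated, the button is released and the robot is clear.

```bash
python3 -c "
from rig import sign_off;print(sign_off())"
```

```text
the job is handed in; nothing more can be done
None
```

I pushed the flange clamp and then the plain clamp down to their stops, pressed the green start button fully in and released it with the tube still seated, and handed the job in at about 13.5 s of the 54 s limit; the hand-in returned no verdict.

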